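# Square a mortar slice against the alignment bar

### The arm

A 6-joint arm with a two-finger parallel gripper is mounted at the origin on a cart in front of the work surface, level with it; the furniture and walls round the work are solid. World frame = base frame: x ahead of the robot, y to its left, z up, the work surface at z = 0. Lengths are in m, angles in rad, forces in N, time in s.
With the tool pointing down it reaches from about 0.25 to 0.775 m from the base axis. Payload 4 kg.
Tool frame: the origin (TCP) lies between the finger pads; the fingertips stand 14 mm ahead of it and the grasp point (between the pads) lies 5 mm behind it; z points along the fingers, y is the direction in which the jaws open and shut (so a half turn about z gives the same grasp; the last joint's range is limited). The gripper opens to 94 mm and grips with 3 to 60 N. Pads are 16 mm wide; open, the fingers measure 119 mm over their backs; the gripper's body (75 mm by 177 mm) begins 78 mm behind the grasp point.
Start: joints at [1.14, 0.087, 1.371, -0, 1.684, -0.103], TCP at [0.177, 0.521, 0.22] pointing down, gripper open.
Joint ranges: [-3.1, 3.1], [-0.76, 2.03], [0.27, 2.55], [-1.08, 4.22], [0.17, 2.65], [-2.57, 2.57]. Speed limits (rad/s): [2.79, 2.79, 3.14, 3.14, 3.14, 3.14].

### API

Orientations are given as [roll, pitch, yaw] about the fixed x, y, z axes, in that order (R = Rz(yaw) Ry(pitch) Rx(roll)).
In Python, from bench import robot, cams, spotter gives the robot as it stands.
- The arm moves only by the shell command python3 -m inch 'ROWS'. ROWS is JSON, a list of rows, each an object of numbers: "grip": the opening, from 0 (shut) to 1 (fully open); "dx", "dy", "dz": the shift along the tool's x, y, z in units of 25 mm (1.0 is 25 mm); "rx", "ry", "rz": the turn, a rotation vector about the tool's x, y, z in units of 5 degrees (1.0 is 5 degrees). A call has 1 to 12 rows; each row shifts and turns the pose as measured when the row begins, along the tool's axes as they then stand; what a row does not reach is not made up. A row lasts 1/8 s, in which the tool goes at most 62.5 mm and 10.7 degrees, less where a joint would pass 70% of its speed; a pose out of reach is approached as far as the arm can. A call is refused whole if a number of a shift passes 1 or a number of a turn 1, either way. A call with a gripper value outside its range is refused whole. The fingers move at their own pace and stop on an object; the grip force is fixed at half the most. Time passes only in rows, so rows that do not move let the fingers close. It gives the time, the measured TCP pose, the force and the opening at its end, in the units of the state.
- robot.get_obs(): the state, without advancing time (a new reading comes with each control period).
- cams.snapshot(name): name is "side" or "top"; returns a dict with "frame" (480x640x3 uint8, red, green, blue), "intrinsics" (3x3 intrinsics, pixels), "eye" and "orientation" of the camera in the world. Camera axes: x right, y up, looking along -z (the intrinsics and any distortion apply to the point x, -y, -z); pixel columns grow to the right and rows downward; lengths in m; the calibration is good to about 2 mm. A picture is of the moment at which its call begins. There is no depth.
- robot.close_job(): hands the job in, once; it reports no verdict.
Trained networks look in a picture, given as the dict that the camera call returned (one of the last four; its "shot" number tells which), for a name from the list of things; names that differ only in an ending like _2 or _b are one class to them, and where a whole thing is asked for, a point or a joint stands for the part that bears it (a point fixed in the world has none). Each returns a list of dicts, best first, with "score" (0 to 1); they miss things now and then, are a little off and sometimes report something else, mostly with a low value. They report only what shows in the picture. A call takes as long as a camera call. They do not tell look-alikes from the thing itself.
- spotter.regions_of(picture, query): "pixels" (480x640 bool, what is visible of it) and "extent" ([left, top, right, bottom] in pixels, round what is visible of it).
- spotter.place_of(picture, query): "pixel" ([column, row] in pixels: a listed point, or the origin of a listed thing).
The state is a dict: "time": time; "joint_positions": joint angles; "qvel": joint speeds; "joint_torque": joint torques, N m; "tool_pos": TCP position; "ee_rot": TCP orientation; "wrist_force": force on the tool from outside, world axes, zero at the start; "wrist_torque": the same for the moment, N m; "width": finger opening in m.
Only numpy, scipy, OpenCV 4.12 (cv2) and the standard library are available. Lean on these libraries where they do the work, as an engineer would, in place of code of your own. Each camera call takes 0.05 s, during which the arm holds its last target.

### The job

The round mortar slice with the sawn flat has to be squared up for the pulse test. Without lifting it off its turntable, turn it with a fingertip until its flat faces the alignment bar, then push the bar up on its rails so that the flat lies flush against it, and let go. Leave the calliper and the marker beside the fixture where they lie.

Things in the scene. Friction and masses are not known exactly. Their poses are not given: they have to be found in the camera images.
- fixture: Aluminium squaring fixture fixed to the worktop: base plate 264 x 176 mm, its top 14 mm above the worktop. Origin on the worktop under the turntable's axis; x points from the alignment bar to the turntable (away from the robot, give or take 20 degrees), y to the left, z up. The plate reaches from x = -176 to +88 mm; the bar slides along +x.
- slice: Loose grey mortar disc, 120 mm across, 30 mm thick, 0.65 kg, with one sawn flat 79 mm long, 45 mm from the centre, lying on a turntable. Origin at the centre of its underside; top face 60 mm above the worktop. Its -x axis points at the flat, z up: its yaw equals the fixture's when the flat faces the bar squarely.
- slice_flat (a point): Middle of the slice's flat, half-way up (45 mm above the worktop). Axes as the slice's.
- table_axis (a point): Point on the axis of the steel turntable (132 mm across), level with its four rubber pads, 30 mm above the worktop. It turns without end with slight drag and stays where left. Its lip, 5 mm higher than the pads, holds the slice with 1.5 mm clearance. A fingertip pressed (5 to 20 N) on the slice's top 40 mm from the centre and moved round carries slice and turntable with it.
- bar_face (a point): Middle of the working face of the alignment bar: polished steel, 116 mm long (along y), 22 mm high (38 to 60 mm above the worktop), bolted to an aluminium upright on a rail carriage between the robot and the turntable. Axes as the fixture's: the face looks to +x, at the slice.
- bar_back (a point): Point to push: middle of the back of the upright that carries the bar, 52 mm above the worktop, 34 mm behind the bar's face. The upright is 116 mm wide, its top 64 mm above the worktop; behind it the carriage plate (top 33 mm above the worktop) reaches back another 46 mm, free in the middle 90 mm of its width.
- bar (a joint): Travel of the bar along the fixture's +x in m: 0 drawn back (bar face 88 mm from the turntable's axis), 0.050 the end of the rails; about 0.043 to 0.045 with the flat flush against it. About 2 N moves it; it stays where left. If the round edge faces it, it stops at about 0.028. Pushed with 10 to 20 N against a flat up to 7 degrees out, it swings the flat true.
- calliper_mid (a point): Middle of a digital calliper, 208 x 68 x 16 mm, lying on the worktop to the left of the fixture.
- marker_mid (a point): Middle of a white marker pen with a black cap, 134 mm long, 17 mm thick, lying on the worktop to the right of the fixture.
There are look-alikes about, which are no part of the job. Leave any red look-alike of the slice alone.

How it is judged:
By the outcome, as a careful person would: the job done as asked, in the order asked, and still so for the second after the job is handed in, with the robot touching nothing.
It also fails if it takes over 64 s, if anything falls off the work surface, if the arm or the gripper's body presses on something with over 40 N, if the wrist force passes 120 N, or if a joint passes its speed limit or range.

## Working session

There is one attempt and no reset: what is moved stays moved. The work goes in short steps, Python scripts to look and compute and a shell command to move; the robot and the scene stay as the last step left them, time stands still between calls to the robot, and variables do not carry over. Pictures are saved under pics/ and viewed, and the job is handed in when it is done.

```bash
ls; mkdir -p pics; python3 - <<'E'
from bench import robot,cams,spotter
import cv2
o=robot.get_obs();print(o)
for n in("side","top"):
    s=cams.snapshot(n);print(n,s['eye'],s['orientation'],s['intrinsics'],[k for k in s])
    cv2.imwrite(f'pics/{n}0.png',s['frame'][:,:,::-1])
    for q in("slice","slice_flat","table_axis","bar_face","bar_back","calliper_mid","marker_mid","fixture"):
        print(q,[(p['pixel'],round(p['score'],2)) for p in spotter.place_of(s,q)])
E
```

```text
pics
{'time': 0.0, 'joint_positions': array([ 1.13989642e+00,  8.78882259e-02,  1.37224503e+00, -3.54721428e-05,
        1.68358334e+00, -1.03117763e-01]), 'qvel': array([-0.0003316 ,  0.00038552, -0.0001675 , -0.00100338, -0.00086916,
        0.0004704 ]), 'joint_torque': array([ 2.32407714e-03, -3.40183747e+01, -3.02429223e+01,  7.17944093e-02,
        3.29979323e-02, -1.84016540e-04]), 'tool_pos': array([0.1768764 , 0.52023516, 0.21834532]), 'ee_rot': array([-3.13947636e+00, -1.83560268e-04,  2.81380637e+00]), 'wrist_force': array([-0.15795353, -0.40816456, -0.62717127]), 'wrist_torque': array([ 0.01666137, -0.01952874, -0.02513724]), 'width': 0.09421932713172337}
side [ 0.25050737 -0.49654467  0.62489353] [ 0.84575169  0.01809676 -0.46630428] [[485.27277122   0.         323.42153549]
 [  0.         485.27277122 241.13041571]
 [  0.           0.           1.        ]] ['frame', 'intrinsics', 'eye', 'orientation', 'shot']
slice [([386.1, 263.3], 0.91), ([220.9, 224.7], 0.71)]
slice_flat [([209.3, 236.5], 0.93), ([361.1, 247.2], 0.72)]
table_axis []
bar_face [([351.2, 277.8], 0.64), ([360.8, 246.8], 0.27)]
bar_back [([337.9, 285.8], 0.96)]
calliper_mid [([322.5, 229.6], 0.94)]
marker_mid [([420.7, 326.5], 0.82)]
fixture [([382.8, 274.2], 0.79)]
top [0.49095797 0.06938669 0.97921347] [ 0.05541409 -0.0180457  -1.55204629] [[488.43025106   0.         312.28238522]
 [  0.         488.43025106 245.86235139]
 [  0.           0.           1.        ]] ['frame', 'intrinsics', 'eye', 'orientation', 'shot']
slice [([335.5, 208.7], 0.83), ([201.7, 322.3], 0.78)]
slice_flat [([211.4, 337.9], 0.96)]
table_axis []
bar_face [([346.6, 253.7], 0.74)]
bar_back [([354.1, 271.4], 0.77)]
calliper_mid [([264.4, 233.6], 0.93)]
marker_mid [([399.6, 222.2], 0.73)]
fixture []
```

View pics/side0.png

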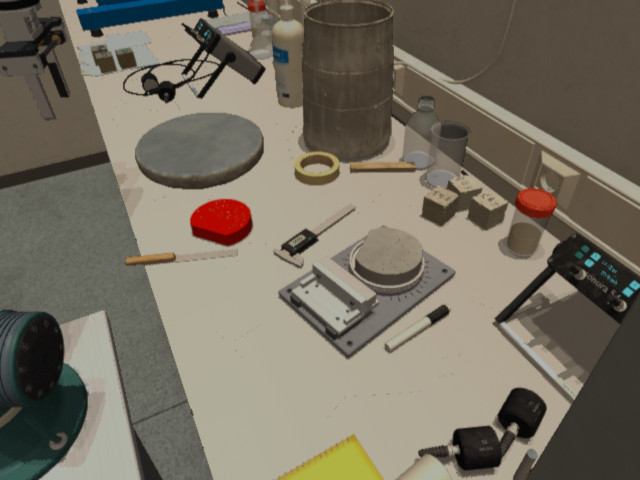

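View pics/top0.png

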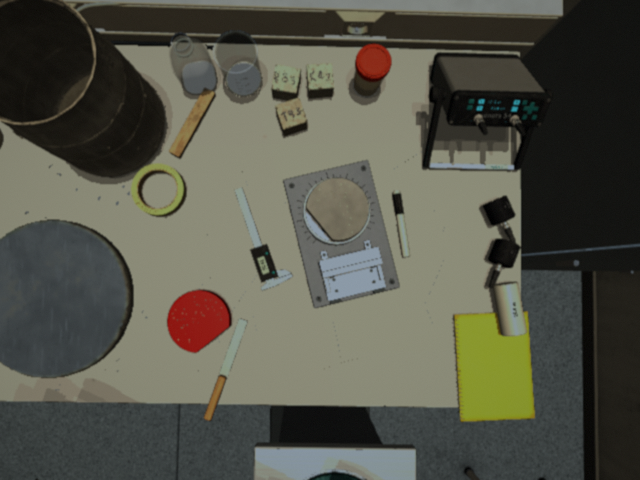

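The grey disc on the turntable at top (336,209) / side (386,263) matches the description. It could be mistaken for the red look-alike at top (201,322) / side (221,225), or for the big grey slab at top (60,298). I'll check it in a close crop.

```bash
cat > h.py <<'E'
import numpy as np,cv2
from scipy.spatial.transform import Rotation as R
def ray(s,px):
    K=s['intrinsics'];d=np.linalg.inv(K)@np.array([px[0],px[1],1.]);d=np.array([d[0],-d[1],-d[2]])
    return np.array(s['eye']),R.from_euler('xyz',s['orientation']).as_matrix()@d
def hit(s,px,z):
    e,d=ray(s,px);return e+d*(z-e[2])/d[2]
def proj(s,P):
    p=R.from_euler('xyz',s['orientation']).as_matrix().T@(np.array(P)-s['eye']);q=s['intrinsics']@np.array([p[0],-p[1],-p[2]]);return q[:2]/q[2]
def fit_plate(s):
    pass
E
python3 - <<'E'
from bench import cams,spotter
from h import *
s=cams.snapshot("top");np.save('top0.npy',s,allow_pickle=True)
f=s['frame'][:,:,::-1];c=f[150:320,270:420]
cv2.imwrite('pics/top_crop.png',cv2.resize(c,None,fx=3.5,fy=3.5,interpolation=cv2.INTER_CUBIC))
for q in('bar_back','bar_face','slice','marker_mid','calliper_mid'):
    z={'bar_back':.052,'bar_face':.049,'slice':.03,'marker_mid':.008,'calliper_mid':.008}[q]
    for p in spotter.place_of(s,q): print(q,hit(s,p['pixel'],z).round(4),p['score'])
for r in spotter.regions_of(s,'slice'):
    print(r['extent'],r['score'])
t=cams.snapshot("side");
cv2.imwrite('pics/side_crop.png',cv2.resize(t['frame'][210:360,260:470,::-1],None,fx=3.5,fy=3.5,interpolation=cv2.INTER_CUBIC))
for q in('bar_back','bar_face','slice','marker_mid','calliper_mid'):
    z={'bar_back':.052,'bar_face':.049,'slice':.03,'marker_mid':.008,'calliper_mid':.008}[q]
    for p in spotter.place_of(t,q): print(q,hit(t,p['pixel'],z).round(4),p['score'])
E
```

```text
bar_back [ 0.4947 -0.0326  0.052 ] 0.6
bar_back [ 0.5952 -0.1142  0.052 ] 0.23
bar_face [ 0.5341 -0.0171  0.049 ] 0.84
slice [0.3911 0.2645 0.03  ] 0.7
slice [0.6157 0.0072 0.03  ] 0.62
marker_mid [ 0.5982 -0.1246  0.008 ] 0.8
calliper_mid [0.5678 0.1548 0.008 ] 0.77
calliper_mid [ 0.5382 -0.0113  0.008 ] 0.46
[170.0, 289.6, 230.9, 351.3] 0.68
[309.7, 176.6, 370.1, 240.7] 0.57
bar_back [ 0.5019 -0.0281  0.052 ] 0.72
bar_face [ 0.5284 -0.0208  0.049 ] 0.62
bar_face [ 0.6049 -0.0073  0.049 ] 0.2
slice [0.6123 0.002  0.03  ] 0.98
slice [0.3824 0.2373 0.03  ] 0.71
slice [ 0.5364 -0.0034  0.03  ] 0.37
marker_mid [ 0.5966 -0.1253  0.008 ] 0.92
calliper_mid [0.5672 0.1572 0.008 ] 0.69
```

View pics/top_crop.png

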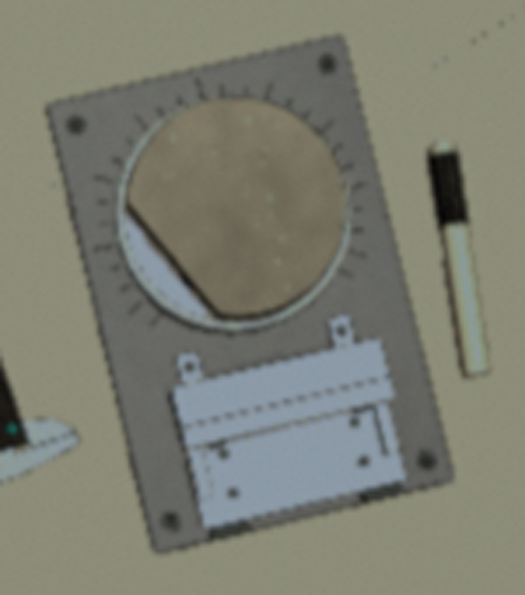

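View pics/side_crop.png

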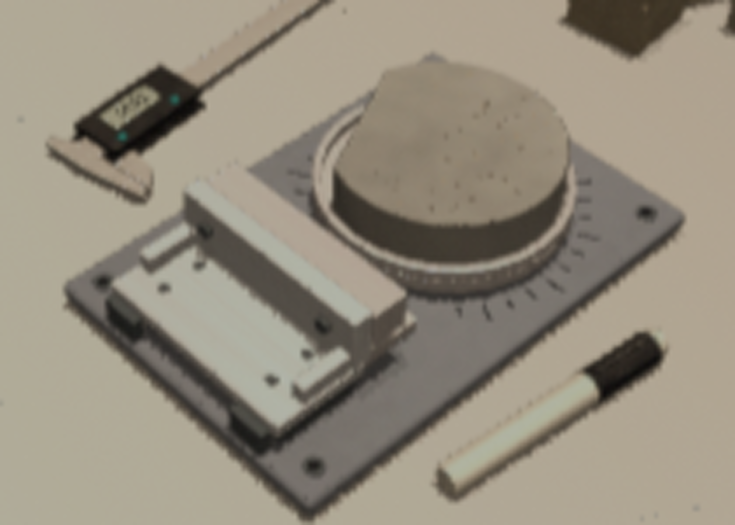

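```bash
cat >> h.py <<'E'
def rig(s,plate,flat,center=None,sc=3.5,o=(270,150)):
    f=lambda p:((p[0]+.5)/sc-.5+o[0],(p[1]+.5)/sc-.5+o[1])
    P=np.array([hit(s,f(p),.014)[:2] for p in plate])
    # template order: far-right, far-left, near-left, near-right
    T=np.array([[.088,-.088],[.088,.088],[-.176,.088],[-.176,-.088]])
    Pm=P.mean(0);Tm=T.mean(0)
    H=(T-Tm).T@(P-Pm);yaw=np.arctan2(H[0,1]-H[1,0],H[0,0]+H[1,1])
    c,s_=np.cos(yaw),np.sin(yaw);Rz=np.array([[c,-s_],[s_,c]])
    org=Pm-Rz@Tm
    print('yaw',np.degrees(yaw),'org',org,'res mm',((T@Rz.T+org-P)*1e3).round(1).tolist())
    if flat:
        a,b=[hit(s,f(p),.06)[:2] for p in flat];m=(a+b)/2
        d=b-a;n=np.array([-d[1],d[0]])/np.linalg.norm(d)
        if n@(m-org)<0:n=-n
        fy=np.degrees(np.arctan2(-n[1],-n[0]))
        print('flat len',np.linalg.norm(d),'mid',m,'dist',n@(m-org),'slice yaw',fy,'err (slice-fixture)',fy-np.degrees(yaw))
    return yaw,org
E
python3 - <<'E'
from h import *
s=np.load('top0.npy',allow_pickle=True).item()
y,o=rig(s,[(345,36),(47,104),(154,551),(453,478)],[(130,203),(222,317)])
c,s_=np.cos(y),np.sin(y);Rz=np.array([[c,-s_],[s_,c]])
for p in [(-.088-.034,0),(-.088,0)]: print(p,o+Rz@p)
rad=lambda a:np.array([np.cos(a),np.sin(a)])
E
```

```text
yaw 14.468230804551412 org [0.61472848 0.00743891] res mm [[2.5, 0.0], [1.6, 1.0], [-2.1, 0.6], [-2.0, -1.7]]
flat len 0.0792272308049902 mid [0.58410548 0.0401154 ] dist 0.04471088017276886 slice yaw -50.11123374308893 err (slice-fixture) -64.57946454764034
(-0.122, 0) [ 0.49659755 -0.02304196]
(-0.088, 0) [ 0.52951928 -0.01454729]
```

Both crops show the grey disc, with its flat facing left-near from about (307,208) to (333,240) in the top view. It needs about +65° (CCW). The plan is to shut the gripper, press at r = 40 mm at world angle −60°, and carry the slice round to +5°.

```bash
python3 -m inch '[{"grip":0,"rz":1},{"grip":0,"rz":1},{"grip":0,"rz":1},{"grip":0,"rz":1},{"grip":0,"rz":1},{"grip":0,"rz":1},{"grip":0,"dx":-1},{"grip":0,"dx":-1},{"grip":0,"dx":-1},{"grip":0,"dx":-1},{"grip":0,"dx":-1},{"grip":0,"dx":-1}]'
```

```text
invalid input at $[0]: expected keys grip, dx, dy, dz, rx, ry, rz
```

All keys are required.

```bash
python3 -m inch '[{"grip":0,"dx":0,"dy":0,"dz":0,"rx":0,"ry":0,"rz":1},{"grip":0,"dx":0,"dy":0,"dz":0,"rx":0,"ry":0,"rz":1},{"grip":0,"dx":0,"dy":0,"dz":0,"rx":0,"ry":0,"rz":1},{"grip":0,"dx":0,"dy":0,"dz":0,"rx":0,"ry":0,"rz":1},{"grip":0,"dx":0,"dy":0,"dz":0,"rx":0,"ry":0,"rz":1},{"grip":0,"dx":0,"dy":0,"dz":0,"rx":0,"ry":0,"rz":1},{"grip":0,"dx":-1,"dy":0,"dz":0,"rx":0,"ry":0,"rz":0},{"grip":0,"dx":-1,"dy":0,"dz":0,"rx":0,"ry":0,"rz":0},{"grip":0,"dx":-1,"dy":0,"dz":0,"rx":0,"ry":0,"rz":0},{"grip":0,"dx":-1,"dy":0,"dz":0,"rx":0,"ry":0,"rz":0},{"grip":0,"dx":-1,"dy":0,"dz":0,"rx":0,"ry":0,"rz":0},{"grip":0,"dx":-1,"dy":0,"dz":0,"rx":0,"ry":0,"rz":0}]'
```

```text
time: 3.05
tool_pos: [0.2756, 0.4041, 0.2194]
ee_rot: [3.141, -0.0, 2.276]
wrist_force: [-0.1, -0.4, 0.2]
width: 0.0
```

```bash
python3 -m inch '[{"grip":0,"dx":-1,"dy":0,"dz":0,"rx":0,"ry":0,"rz":0},{"grip":0,"dx":-1,"dy":0,"dz":0,"rx":0,"ry":0,"rz":0},{"grip":0,"dx":-1,"dy":0,"dz":0,"rx":0,"ry":0,"rz":0},{"grip":0,"dx":-1,"dy":0,"dz":0,"rx":0,"ry":0,"rz":0},{"grip":0,"dx":-1,"dy":0,"dz":0,"rx":0,"ry":0,"rz":0},{"grip":0,"dx":-1,"dy":0,"dz":0,"rx":0,"ry":0,"rz":0},{"grip":0,"dx":-1,"dy":0,"dz":0,"rx":0,"ry":0,"rz":0},{"grip":0,"dx":-1,"dy":0,"dz":0,"rx":0,"ry":0,"rz":0},{"grip":0,"dx":-1,"dy":0,"dz":0,"rx":0,"ry":0,"rz":0},{"grip":0,"dx":-1,"dy":0,"dz":0,"rx":0,"ry":0,"rz":0},{"grip":0,"dx":-1,"dy":0,"dz":0,"rx":0,"ry":0,"rz":0},{"grip":0,"dx":-1,"dy":0,"dz":0,"rx":0,"ry":0,"rz":0}]'
```

```text
time: 4.55
tool_pos: [0.4762, 0.1675, 0.2207]
ee_rot: [3.137, 0.0, 2.276]
wrist_force: [0.2, -0.0, 1.3]
width: 0.0005
```

```bash
python3 -m inch '[{"grip":0,"dx":-1,"dy":0,"dz":0,"rx":0,"ry":0,"rz":0},{"grip":0,"dx":-1,"dy":0,"dz":0,"rx":0,"ry":0,"rz":0},{"grip":0,"dx":-1,"dy":0,"dz":0,"rx":0,"ry":0,"rz":0},{"grip":0,"dx":-1,"dy":0,"dz":0,"rx":0,"ry":0,"rz":0},{"grip":0,"dx":-1,"dy":0,"dz":0,"rx":0,"ry":0,"rz":0},{"grip":0,"dx":-1,"dy":0,"dz":0.8,"rx":0,"ry":0,"rz":0},{"grip":0,"dx":-1,"dy":0,"dz":0.8,"rx":0,"ry":0,"rz":0},{"grip":0,"dx":-1,"dy":0,"dz":0.8,"rx":0,"ry":0,"rz":0},{"grip":0,"dx":-1,"dy":0,"dz":0.8,"rx":0,"ry":0,"rz":0},{"grip":0,"dx":-0.5,"dy":0,"dz":0.5,"rx":0,"ry":0,"rz":0},{"grip":0,"dx":0,"dy":0,"dz":0,"rx":0,"ry":0,"rz":0}]'
```

```text
time: 5.92
tool_pos: [0.6359, -0.0229, 0.1175]
ee_rot: [3.141, -0.006, 2.274]
wrist_force: [0.0, 0.4, 0.6]
width: 0.0006
```

```bash
python3 -m inch '[{"grip":0,"dx":-0.1,"dy":-0.14,"dz":0.8,"rx":0,"ry":0,"rz":0},{"grip":0,"dx":0,"dy":0,"dz":0.6,"rx":0,"ry":0,"rz":0},{"grip":0,"dx":0,"dy":0,"dz":0.2,"rx":0,"ry":0,"rz":0},{"grip":0,"dx":0,"dy":0,"dz":0,"rx":0,"ry":0,"rz":0}]'; python3 - <<'E'
from bench import cams
import cv2
t=cams.snapshot("side");cv2.imwrite('pics/side1.png',cv2.resize(t['frame'][150:360,240:490,::-1],None,fx=2.8,fy=2.8,interpolation=cv2.INTER_CUBIC))
E
```

```text
time: 6.42
tool_pos: [0.6353, -0.0247, 0.079]
ee_rot: [3.138, -0.004, 2.277]
wrist_force: [0.9, -0.4, 0.0]
width: 0.0009
```

View pics/side1.png

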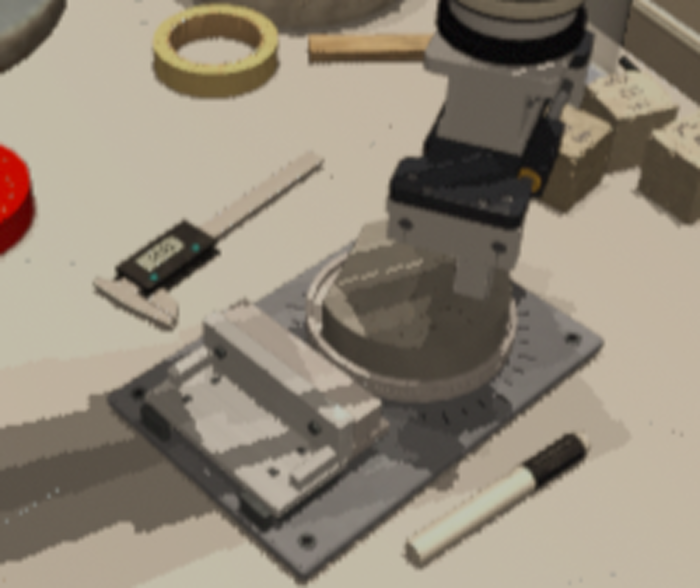

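The closed fingertips hover just above the right part of the slice, at about crop (475,290). Next I press gently.

```bash
python3 -m inch '[{"grip":0,"dx":0,"dy":0,"dz":0.12,"rx":0,"ry":0,"rz":0},{"grip":0,"dx":0,"dy":0,"dz":0.1,"rx":0,"ry":0,"rz":0},{"grip":0,"dx":0,"dy":0,"dz":0,"rx":0,"ry":0,"rz":0}]'
```

```text
time: 6.85
tool_pos: [0.6366, -0.0244, 0.0756]
ee_rot: [3.135, -0.001, 2.277]
wrist_force: [-0.2, 0.9, 0.1]
width: 0.0004
```

```bash
python3 -m inch '[{"grip":0,"dx":0,"dy":0,"dz":0.08,"rx":0,"ry":0,"rz":0}]';python3 -m inch '[{"grip":0,"dx":0,"dy":0,"dz":0.08,"rx":0,"ry":0,"rz":0}]'
```

```text
time: 6.98
tool_pos: [0.637, -0.0245, 0.0742]
ee_rot: [3.134, -0.0, 2.277]
wrist_force: [-2.2, -0.3, 10.4]
width: 0.0005
time: 7.1
tool_pos: [0.6374, -0.0243, 0.0742]
ee_rot: [3.133, 0.0, 2.277]
wrist_force: [-3.1, 1.7, 9.2]
width: 0.0001
```

```bash
python3 -m inch '[{"grip":0,"dx":0,"dy":0,"dz":0.08,"rx":0,"ry":0,"rz":0}]'
```

```text
time: 7.22
tool_pos: [0.6378, -0.0241, 0.0742]
ee_rot: [3.131, 0.001, 2.277]
wrist_force: [-1.7, 0.5, 6.3]
width: 0.0003
```

```bash
python3 -m inch '[{"grip":0,"dx":0,"dy":0.14,"dz":0.1,"rx":0,"ry":0,"rz":-1},{"grip":0,"dx":0,"dy":0.14,"dz":0.1,"rx":0,"ry":0,"rz":-1},{"grip":0,"dx":0,"dy":0.14,"dz":0.1,"rx":0,"ry":0,"rz":-1}]'
```

```text
time: 7.6
tool_pos: [0.6459, -0.0163, 0.0742]
ee_rot: [3.13, 0.007, 2.547]
wrist_force: [-4.1, 0.5, 7.6]
width: 0.0008
```

```bash
python3 -m inch '[{"grip":0,"dx":0,"dy":0.13,"dz":0.1,"rx":0,"ry":0,"rz":-1},{"grip":0,"dx":0,"dy":0.13,"dz":0.1,"rx":0,"ry":0,"rz":-1},{"grip":0,"dx":0,"dy":0.13,"dz":0.1,"rx":0,"ry":0,"rz":-1}]'; python3 - <<'E'
from bench import cams
import cv2
t=cams.snapshot("side");cv2.imwrite('pics/side2.png',cv2.resize(t['frame'][150:360,240:490,::-1],None,fx=2.8,fy=2.8,interpolation=cv2.INTER_CUBIC))
E
```

```text
time: 7.98
tool_pos: [0.651, -0.0076, 0.0742]
ee_rot: [3.132, 0.013, 2.818]
wrist_force: [-3.2, -0.1, 8.4]
width: 0.0005
```

View pics/side2.png

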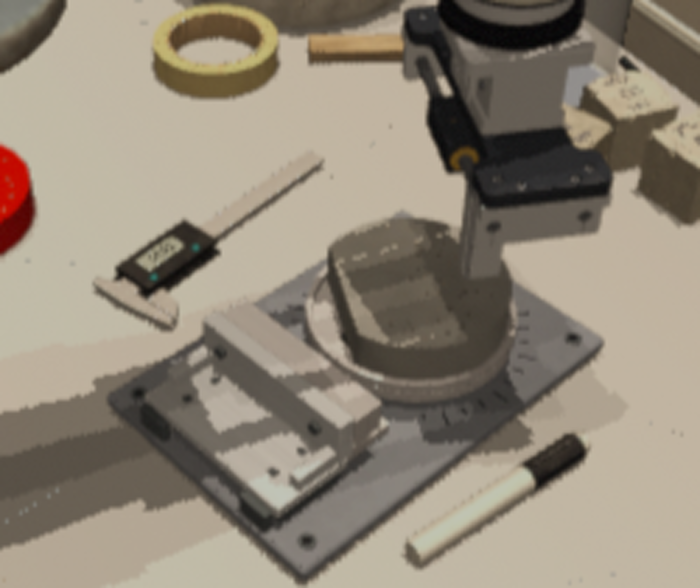

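The slice turns with the finger, and the flat's edge now runs from about crop (330,250) to (355,350). Six more rows should finish the turn.

```bash
python3 -m inch '[{"grip":0,"dx":0,"dy":0.135,"dz":0.1,"rx":0,"ry":0,"rz":-1},{"grip":0,"dx":0,"dy":0.135,"dz":0.1,"rx":0,"ry":0,"rz":-1},{"grip":0,"dx":0,"dy":0.135,"dz":0.1,"rx":0,"ry":0,"rz":-1},{"grip":0,"dx":0,"dy":0.135,"dz":0.1,"rx":0,"ry":0,"rz":-1},{"grip":0,"dx":0,"dy":0.135,"dz":0.1,"rx":0,"ry":0,"rz":-1},{"grip":0,"dx":0,"dy":0.135,"dz":0.1,"rx":0,"ry":0,"rz":-1}]'; python3 - <<'E'
from bench import cams
import cv2
for n,(a,b,c,d) in dict(side=(210,360,260,470),top=(150,320,270,420)).items():
    t=cams.snapshot(n);cv2.imwrite(f'pics/{n}3.png',cv2.resize(t['frame'][a:b,c:d,::-1],None,fx=3.5,fy=3.5,interpolation=cv2.INTER_CUBIC))
E
```

```text
time: 8.78
tool_pos: [0.6543, 0.0108, 0.0743]
ee_rot: [-3.137, 0.023, -2.922]
wrist_force: [-2.6, -0.7, 8.3]
width: 0.0006
```

View pics/side3.png

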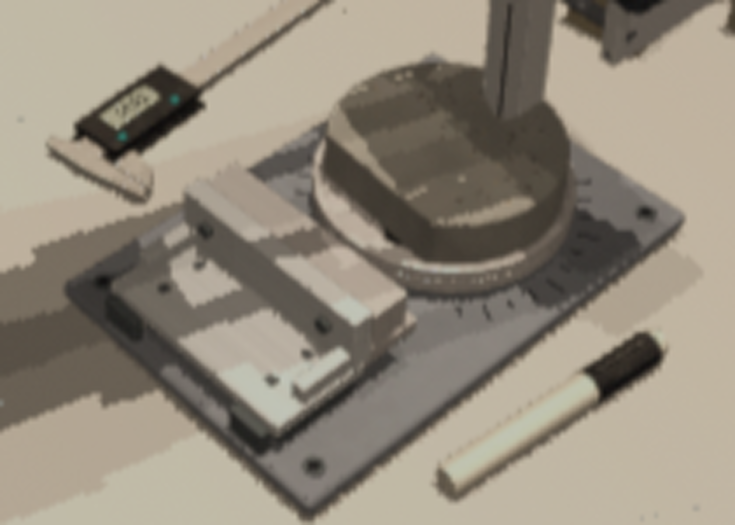

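View pics/top3.png

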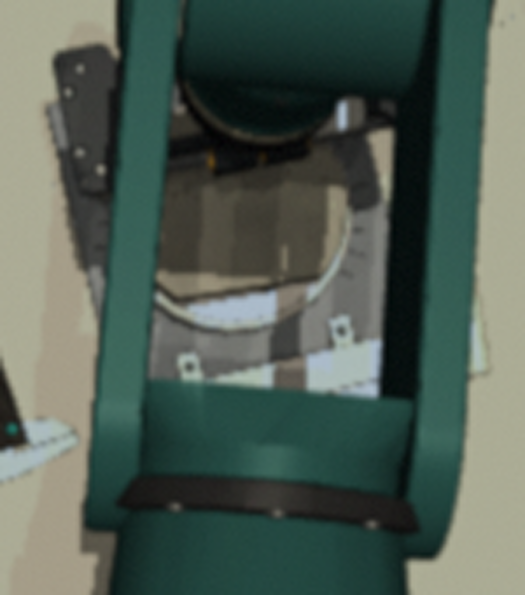

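The top view at (185,298)→(330,275) puts the flat at about 9°, against about 13.5° for the bar, so roughly 5° remains. One more row.

```bash
python3 -m inch '[{"grip":0,"dx":0,"dy":0.14,"dz":0.1,"rx":0,"ry":0,"rz":-1},{"grip":0,"dx":0,"dy":0.02,"dz":0.05,"rx":0,"ry":0,"rz":0}]'; python3 - <<'E'
from bench import cams
import cv2,numpy as np
for n,(a,b,c,d) in dict(side=(210,360,260,470),top=(150,320,270,420)).items():
    t=cams.snapshot(n);np.save(n+'4.npy',t,allow_pickle=True);cv2.imwrite(f'pics/{n}4.png',cv2.resize(t['frame'][a:b,c:d,::-1],None,fx=3.5,fy=3.5,interpolation=cv2.INTER_CUBIC))
E
```

```text
time: 9.12
tool_pos: [0.654, 0.0142, 0.0744]
ee_rot: [-3.133, 0.025, -2.834]
wrist_force: [-2.9, 1.1, 2.8]
width: 0.0004
```

View pics/top4.png

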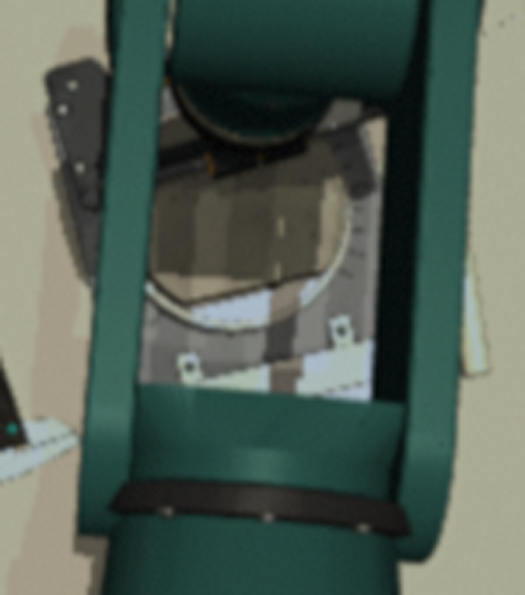

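View pics/side4.png

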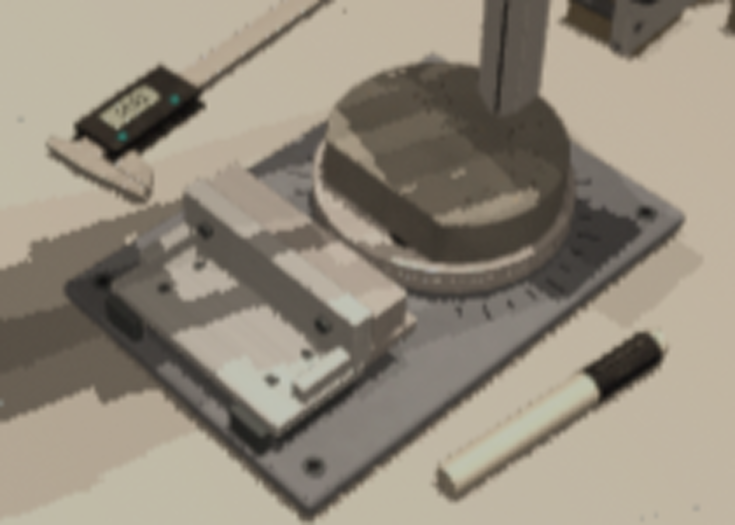

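The flat is now about parallel to the bar: (185,300)→(325,270) is about 12°, within 2°. I lift off and move behind the bar.

```bash
python3 -m inch '[{"grip":0,"dx":0,"dy":0,"dz":-1,"rx":0,"ry":0,"rz":0},{"grip":0,"dx":0,"dy":0,"dz":-1,"rx":0,"ry":0,"rz":0},{"grip":0,"dx":0,"dy":0,"dz":-0.5,"rx":0,"ry":-0.28,"rz":0.6},{"grip":0,"dx":1,"dy":0,"dz":0,"rx":0,"ry":0,"rz":0},{"grip":0,"dx":1,"dy":0,"dz":0,"rx":0,"ry":0,"rz":0},{"grip":0,"dx":1,"dy":0,"dz":0,"rx":0,"ry":0,"rz":0},{"grip":0,"dx":1,"dy":0,"dz":0,"rx":0,"ry":0,"rz":0},{"grip":0,"dx":1,"dy":0,"dz":0,"rx":0,"ry":0,"rz":0},{"grip":0,"dx":1,"dy":0,"dz":0,"rx":0,"ry":0,"rz":0},{"grip":0,"dx":1,"dy":0,"dz":0,"rx":0,"ry":0,"rz":0},{"grip":0,"dx":0.4,"dy":0,"dz":0,"rx":0,"ry":0,"rz":0},{"grip":0,"dx":0,"dy":0,"dz":0,"rx":0,"ry":0,"rz":0}]'; python3 - <<'E'
from bench import cams
import cv2,numpy as np
for n,(a,b,c,d) in dict(side=(210,360,260,470),top=(150,320,270,420)).items():
    t=cams.snapshot(n);np.save(n+'5.npy',t,allow_pickle=True);cv2.imwrite(f'pics/{n}5.png',cv2.resize(t['frame'][a:b,c:d,::-1],None,fx=3.5,fy=3.5,interpolation=cv2.INTER_CUBIC))
E
```

```text
time: 10.72
tool_pos: [0.4689, -0.0331, 0.1222]
ee_rot: [-3.136, 0.049, -2.895]
wrist_force: [-0.8, 0.1, 0.3]
width: 0.0005
```

View pics/side5.png

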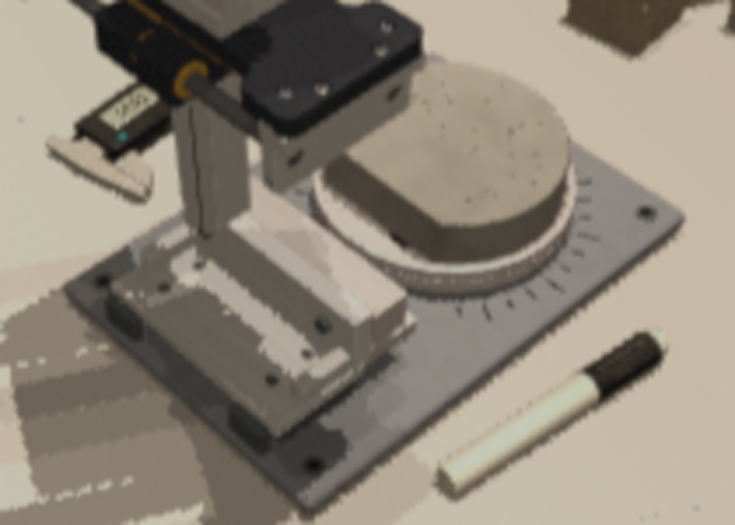

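View pics/top5.png

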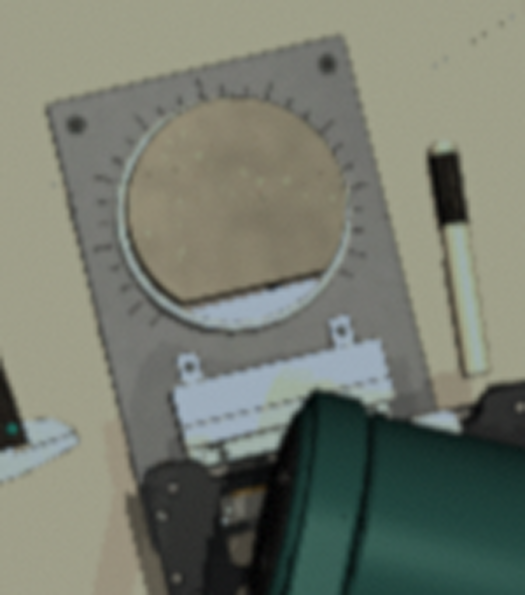

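The flat at (187,301)→(325,270) gives 12.7°, parallel to the bar within about 1.5°. The tool is 29 mm behind the upright and centred, so I fix the tilt and descend.

```bash
python3 -m inch '[{"grip":0,"dx":0,"dy":0,"dz":0,"rx":0,"ry":0.55,"rz":0},{"grip":0,"dx":0,"dy":0.1,"dz":0.9,"rx":0,"ry":0,"rz":0},{"grip":0,"dx":0,"dy":0,"dz":0.9,"rx":0,"ry":0,"rz":0},{"grip":0,"dx":0,"dy":0,"dz":0.6,"rx":0,"ry":0,"rz":0},{"grip":0,"dx":0,"dy":0,"dz":0.2,"rx":0,"ry":0,"rz":0},{"grip":0,"dx":0,"dy":0,"dz":0,"rx":0,"ry":0,"rz":0}]'; python3 - <<'E'
from bench import cams
import cv2,numpy as np
for n,(a,b,c,d) in dict(side=(210,360,260,470)).items():
    t=cams.snapshot(n);cv2.imwrite(f'pics/{n}6.png',cv2.resize(t['frame'][a:b,c:d,::-1],None,fx=3.5,fy=3.5,interpolation=cv2.INTER_CUBIC))
E
```

```text
time: 11.58
tool_pos: [0.4745, -0.0303, 0.0565]
ee_rot: [-3.135, 0.004, -2.893]
wrist_force: [-0.4, 0.6, 0.4]
width: 0.0003
```

View pics/side6.png

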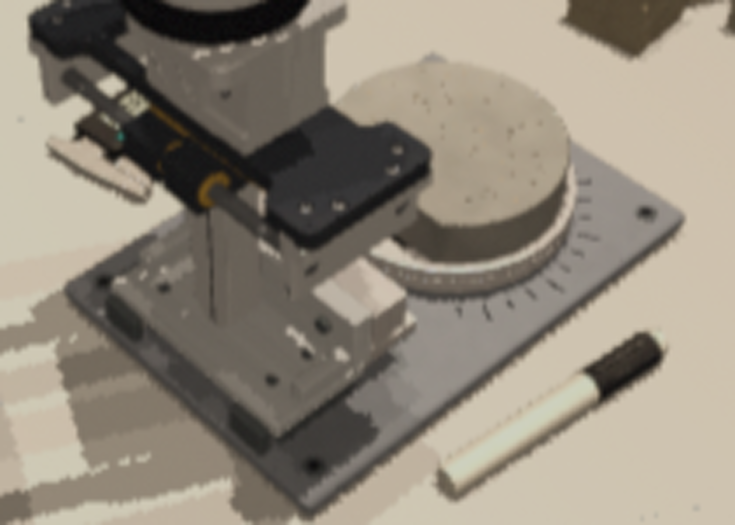

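```bash
python3 -m inch '[{"grip":0,"dx":-0.4,"dy":0,"dz":0,"rx":0,"ry":0,"rz":0},{"grip":0,"dx":-0.4,"dy":0,"dz":0,"rx":0,"ry":0,"rz":0}]';  python3 -m inch '[{"grip":0,"dx":-0.4,"dy":0,"dz":0,"rx":0,"ry":0,"rz":0},{"grip":0,"dx":-0.4,"dy":0,"dz":0,"rx":0,"ry":0,"rz":0},{"grip":0,"dx":-0.3,"dy":0,"dz":0,"rx":0,"ry":0,"rz":0}]'
```

```text
time: 11.88
tool_pos: [0.4949, -0.0256, 0.0581]
ee_rot: [-3.134, 0.005, -2.894]
wrist_force: [-2.8, -0.8, -0.6]
width: 0.0004
time: 12.25
tool_pos: [0.523, -0.0182, 0.0581]
ee_rot: [-3.134, 0.003, -2.893]
wrist_force: [-2.6, -0.7, -0.4]
width: 0.0003
```

```bash
python3 -m inch '[{"grip":0,"dx":-0.16,"dy":0,"dz":0.04,"rx":0,"ry":0,"rz":0}]';  python3 -m inch '[{"grip":0,"dx":-0.12,"dy":0,"dz":0.03,"rx":0,"ry":0,"rz":0}]';python3 -m inch '[{"grip":0,"dx":-0.1,"dy":0,"dz":0,"rx":0,"ry":0,"rz":0}]'
```

```text
time: 12.38
tool_pos: [0.5277, -0.0172, 0.0573]
ee_rot: [-3.134, 0.004, -2.893]
wrist_force: [-1.6, -0.7, 1.3]
width: 0.0005
time: 12.5
tool_pos: [0.53, -0.0166, 0.0565]
ee_rot: [-3.134, 0.001, -2.893]
wrist_force: [-5.9, -1.6, 2.3]
width: 0.0007
time: 12.62
tool_pos: [0.5308, -0.0164, 0.0561]
ee_rot: [-3.134, -0.004, -2.893]
wrist_force: [-6.9, -2.3, 2.5]
width: 0.0006
```

```bash
python3 -m inch '[{"grip":0,"dx":-0.14,"dy":0,"dz":0,"rx":0,"ry":0,"rz":0}]';  python3 -m inch '[{"grip":0,"dx":-0.2,"dy":0,"dz":0,"rx":0,"ry":0,"rz":0}]'
```

```text
time: 12.75
tool_pos: [0.5314, -0.0163, 0.0557]
ee_rot: [-3.134, -0.011, -2.893]
wrist_force: [-9.4, -2.8, 5.5]
width: 0.0009
time: 12.88
tool_pos: [0.5315, -0.0162, 0.0549]
ee_rot: [-3.135, -0.023, -2.893]
wrist_force: [-15.5, -4.7, 8.1]
width: 0.0003
```

```bash
python3 -m inch '[{"grip":0,"dx":-0.25,"dy":0,"dz":0,"rx":0,"ry":0,"rz":0}]'; python3 - <<'E'
from bench import cams
import cv2,numpy as np
for n,(a,b,c,d) in dict(side=(210,360,260,470),top=(150,320,270,420)).items():
    t=cams.snapshot(n);np.save(n+'7.npy',t,allow_pickle=True);cv2.imwrite(f'pics/{n}7.png',cv2.resize(t['frame'][a:b,c:d,::-1],None,fx=3.5,fy=3.5,interpolation=cv2.INTER_CUBIC))
E
```

```text
time: 13.0
tool_pos: [0.5315, -0.0162, 0.054]
ee_rot: [-3.135, -0.039, -2.893]
wrist_force: [-17.8, -4.4, 8.2]
width: 0.0003
```

View pics/top7.png

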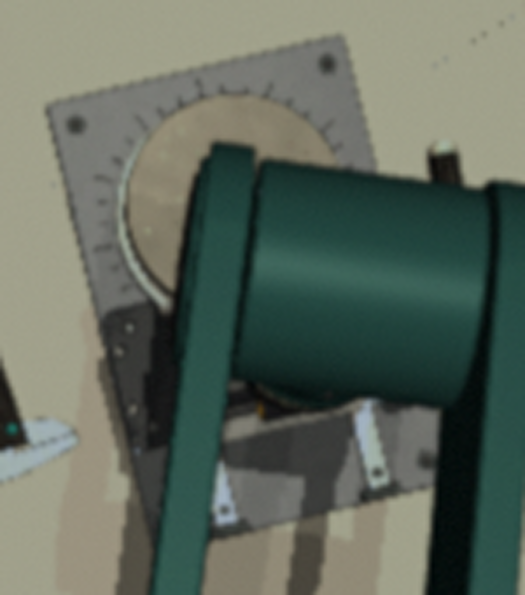

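It has stalled at 18 N. I back off, lift, and retreat for an unobstructed view.

```bash
python3 -m inch '[{"grip":0,"dx":0.5,"dy":0,"dz":0,"rx":0,"ry":0,"rz":0},{"grip":0,"dx":0.4,"dy":0,"dz":-0.1,"rx":0,"ry":0,"rz":0},{"grip":0,"dx":0,"dy":0,"dz":-1,"rx":0,"ry":0,"rz":0},{"grip":0,"dx":0,"dy":0,"dz":-1,"rx":0,"ry":0,"rz":0},{"grip":0,"dx":0,"dy":0,"dz":-1,"rx":0,"ry":0,"rz":0},{"grip":0,"dx":1,"dy":0,"dz":-1,"rx":0,"ry":0,"rz":0},{"grip":0,"dx":1,"dy":0,"dz":-0.5,"rx":0,"ry":0,"rz":0},{"grip":0,"dx":1,"dy":0,"dz":0,"rx":0,"ry":0,"rz":0},{"grip":0,"dx":1,"dy":0,"dz":0,"rx":0,"ry":0,"rz":0},{"grip":0,"dx":1,"dy":0,"dz":0,"rx":0,"ry":0,"rz":0},{"grip":0,"dx":0,"dy":0,"dz":0,"rx":0,"ry":0,"rz":0}]'; python3 - <<'E'
from bench import cams
import cv2,numpy as np
for n,(a,b,c,d) in dict(side=(210,360,260,470),top=(150,320,270,420)).items():
    t=cams.snapshot(n);np.save(n+'8.npy',t,allow_pickle=True);cv2.imwrite(f'pics/{n}8.png',cv2.resize(t['frame'][a:b,c:d,::-1],None,fx=3.5,fy=3.5,interpolation=cv2.INTER_CUBIC))
E
```

```text
time: 14.48
tool_pos: [0.3937, -0.0515, 0.1823]
ee_rot: [-3.128, -0.01, -2.893]
wrist_force: [0.1, -0.2, -0.3]
width: 0.0004
```

View pics/top8.png

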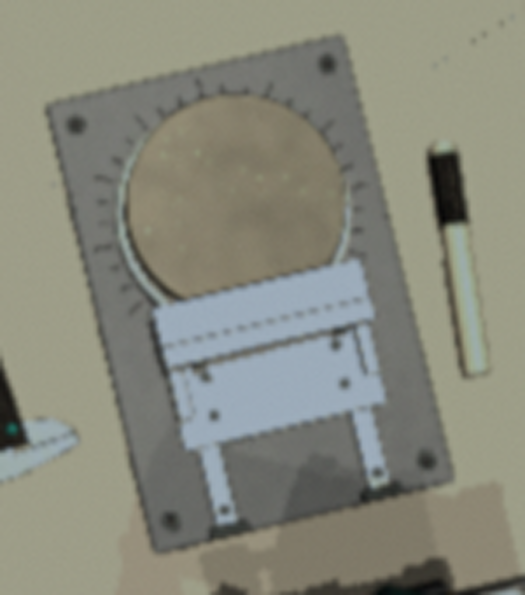

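View pics/side8.png

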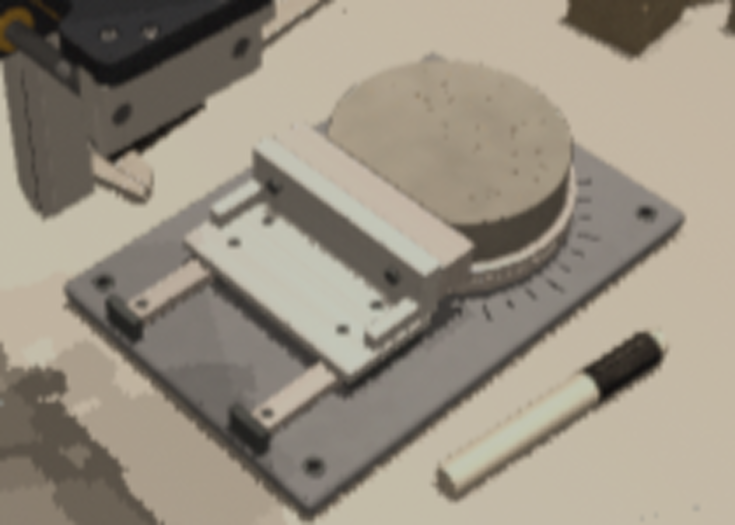

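```bash
python3 - <<'E'
from h import *
a=np.load('top5.npy',allow_pickle=True).item();b=np.load('top8.npy',allow_pickle=True).item()
f=lambda p:((p[0]+.5)/3.5-.5+270,(p[1]+.5)/3.5-.5+150)
y=np.radians(14.3);u=np.array([np.cos(y),np.sin(y)]);o=np.array([.6147,.0074])
for s,L in((a,[(174,388),(380,340)]),(b,[(154,308),(360,262)])):
    P=[hit(s,f(p),.06)[:2] for p in L];print([round(float(u@(p-o)),4) for p in P])
c=b['frame'][215:250,305:385,::-1];cv2.imwrite('pics/zoom8.png',cv2.resize(c,None,fx=9,fy=9,interpolation=cv2.INTER_CUBIC))
s=np.load('side8.npy',allow_pickle=True).item()['frame'][235:300,325:405,::-1];cv2.imwrite('pics/zoom8s.png',cv2.resize(s,None,fx=9,fy=9,interpolation=cv2.INTER_CUBIC))
E
```

```text
[-0.0886, -0.0888]
[-0.0442, -0.0453]
```

View pics/zoom8.png

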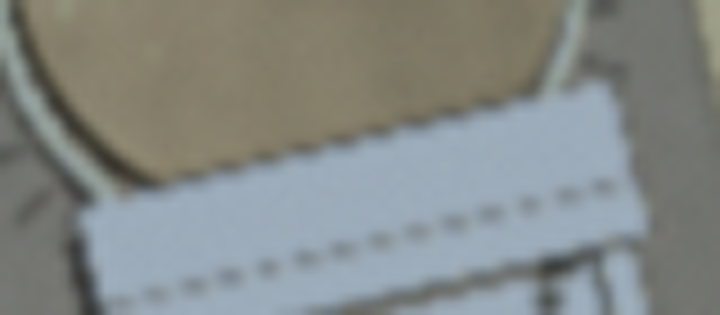

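View pics/zoom8s.png

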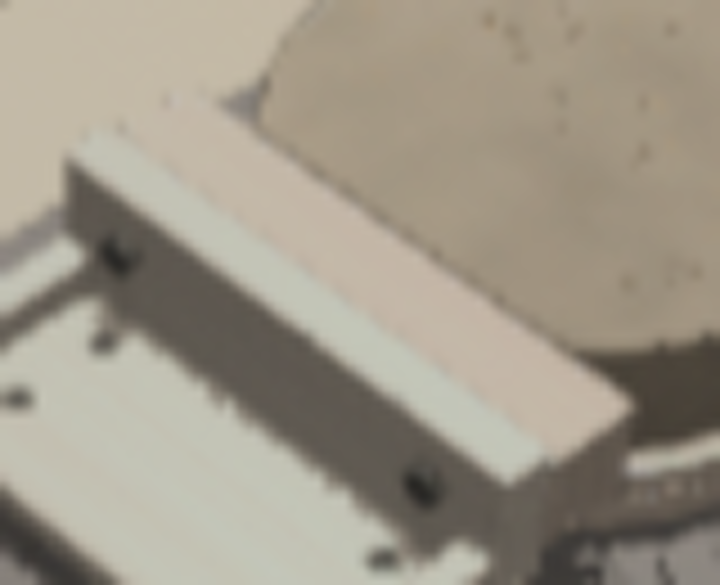

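The flat meets the bar along its whole length with no visible wedge. Bar travel measures 43.5–44.4 mm, within the flush range. The calliper and marker are unmoved and the arm is clear, so I hand in.

```bash
python3 -c "
from bench import robot
print(robot.get_obs()['wrist_force']);print(robot.close_job())"
```

```text
[ 0.14440473  0.07995464 -0.14924586]
the job is handed in; nothing more can be done
None
```

The slice is squared up and the job is handed in at about 14.5 s of the 64 s allowed.

- **Turning:** I pressed the shut fingertips on top of the grey slice with about 8–10 N and turned it about 64° counter-clockwise. Its flat then faced the bar within about 1.5–2°.
- **Pushing the bar:** I pushed the bar up at the middle of its back until it stalled at about 18 N. I then backed off, lifted, and moved the arm clear.
- **Last checks:**
  - The bar had travelled about 44 mm, inside the 43–45 mm expected when flush.
  - Both camera views show no wedge or gap along the flat.
  - In the crops, the marker and the part of the calliper in view lie where they were. I did not measure their positions again.
  - The wrist force was about 0 N with the arm clear.

One tilt correction of the tool went the wrong way, to about 2.8°. I fixed it before touching the bar. None of the final checks disagreed.

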